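# Centre the dish on the spin stage and start it

## Task

The lidded porcelain dish stands off-centre on the spin stage, towards the end of the platen's line that has the dot. Without lifting it, tap it gently along with the gripper, first from that dotted side and then back from the opposite side, and so on in turn (at least once from each), until it stands centred in the inlaid ring with an even gap all round. Only then turn the key on the controller clockwise as far as it goes, hold it there a moment and let go so that it springs back; leave the other things on the bench where they are.

Things in the scene. Friction and masses are not known exactly. Their poses are not given: they have to be found in the camera images.
- stage: Fixed spin stage: round pedestal with a dark steel platen, 240 mm diameter, flat top 60 mm above the bench; it does not turn. Origin on its axis at bench level, z up, any yaw. The mark: a thin bright ring, 116 mm inner, 122 mm outer diameter, flush in the platen about its centre. A bright line runs along its x axis from ring to edge on both sides; an 8 mm dot 106 mm out marks the +x end.
- dish: Loose lidded white porcelain dish: a plain straight-sided disc, 104 mm diameter, 28 mm high, 0.25 to 0.5 kg. Origin at the centre of its underside, z up. It slides on the platen with dry friction and stops soon after the push ends. At the start its centre is 24 to 42 mm from the platen's centre towards the dotted +x end, up to 12 mm to either side of the line.
- controller: Fixed controller: a white box 130 mm (x) by 150 mm (y), top 68 mm above the bench, to the left or the right of the stage. Origin under its centre at bench level. The key stands upright on its top, 15 mm from the centre towards -x.
- key_grip (a point): Centre of the key's bow: an upright steel plate 34 mm wide (its x), 9 mm thick (its y), 28 mm high, on a thin shaft; it turns about the vertical axis through this point. Heights above the bench: this point 109 mm, bow's top 123, bow's underside 95, lock barrel below it (24 mm diameter) 76. The axes turn with the key; at rest they are parallel to the controller's.
- key (a joint): Angle of the key in rad: 0 at rest (run, bow along the controller's x axis), growing as it is turned clockwise seen from above, to the stop at 1.05 (start). A spring pulls it back to 0 from anywhere when let go; it takes about 0.04 N m to begin and 0.16 N m at the stop.
- vial_a: Bystander: small amber vial, 24 mm in diameter, 45 mm high, at the robot's side of the stage and controller. Origin at the centre of its underside.
- vial_b: Bystander: small amber vial, the same size, beyond the stage and controller. Origin at the centre of its underside.
- spatula: Bystander: slim steel spatula, 180 mm long, 4 mm thick, lying beyond the stage and controller.
- reagent: Bystander: amber reagent bottle, 68 mm in diameter, 125 mm high. Origin at the centre of its underside.
- beaker: Bystander: white open beaker, 68 mm in diameter, 85 mm high. Origin at the centre of its underside.
- jar: Bystander: clear jar, 60 mm in diameter, 60 mm high. Origin at the centre of its underside.
- tin: Bystander: steel tin, 64 mm in diameter, 60 mm high. Origin at the centre of its underside.
There are look-alikes about, which are no part of the job. Leave any green or turquoise look-alike of the controller alone.

How it is judged:
By the outcome, as a careful person would: the job done as asked, in the order asked, and still so for the second after the job is handed in, with the robot touching nothing.
It also fails if it takes over 64 s, if anything falls off the work surface, if the arm or the gripper's body presses on something with over 40 N, if the wrist force passes 120 N, or if a joint passes its speed limit or range.

## Robot

A 6-joint arm with a two-finger parallel gripper is mounted at the origin on the work surface. World frame = base frame: x ahead of the robot, y to its left, z up, the work surface at z = 0. Lengths are in m, angles in rad, forces in N, time in s.
With the tool pointing down it reaches from about 0.35 to 0.875 m from the base axis. Payload 4.2 kg.
Tool frame: the origin (TCP) lies midway between the tips of the shut fingers; the grasp point (between the pads) lies 19 mm behind it; z points along the fingers, y is the direction in which the jaws open and shut (so a half turn about z gives the same grasp; the last joint's range is limited). The gripper opens to 87 mm and grips with 3 to 60 N. Pads are 19 mm wide; open, the fingers measure 117 mm over their backs; the gripper's body (75 mm by 190 mm) begins 51 mm behind the grasp point.
Start: joints at [-0.914, 0.385, 0.008, 0, -1.194, -0.259], TCP at [0.242, -0.576, 0.223] pointing down, gripper open.
Joint ranges: [-3.14, 3.14], [-1.21, 2.06], [-1.07, 1.41], [-3.16, 2.05], [-2.99, -0.16], [-3.1, 3.1]. Speed limits (rad/s): [2.79, 2.79, 3.14, 3.14, 3.14, 3.14].

## Interface

Orientations are given as a 3x3 rotation matrix whose columns are the frame's x, y, z axes.
In Python, from rig import robot gives the robot as it stands. The module is installed in compiled form; this text tells all that it offers.
- The arm moves only by the tool step_arm, never from a script. Its argument "motion" is a list of rows, each a list of 5 numbers: the shift along the tool's x, y, z in mm, then the turn about the tool's z in degrees, then the opening, from 0 (shut) to 1 (fully open). A call has 1 to 12 rows; each row is the pose to reach, as a shift and turn from the pose commanded when the call began, along the tool's axes at that moment; what a row does not reach only later rows make up. A row lasts 1/10 s, in which the tool goes at most 50 mm and 8.59 degrees, less where a joint would pass 70% of its speed; a pose out of reach is approached as far as the arm can. A call with a gripper value outside its range is refused whole. The fingers move at their own pace and stop on an object; "squeeze" is the grip in N (left out, the last holds). Time passes only in rows, so rows that repeat a pose let the fingers close. It gives the time, the measured TCP pose, the force and the opening at its end, in the units of the state.
- robot.get_obs(): the state, without advancing time (a new reading comes with each control period).
- robot.read_camera(name): name is "side" or "top" or "wrist"; returns the picture (400x640x3 uint8, red, green, blue); there is no depth.
- robot.get_calibration(name): a dict with "K" (3x3 intrinsics, pixels), "R" (3x3) and "t" (3): a world point X has camera coordinates R X + t; the wrist camera has in their place "T_tool_cam" (4x4, takes a point from camera to tool coordinates, whose origin is the TCP and whose axes are the flange's). Camera axes: x right, y down, z forward; pixel columns grow to the right and rows downward; lengths in m; the calibration is good to about 2 mm. A picture is of the moment at which its call begins: read the wrist's pose just before it. get_calibration takes no time and is no camera call.
- robot.close_job(): hands the job in, once; it reports no verdict.
Trained networks look in the newest picture that a camera, given by its name, has taken for a name from the list of things; names that differ only in an ending like _2 or _b are one class to them, and where a whole thing is asked for, a point or a joint stands for the part that bears it (a point fixed in the world has none). Each returns a list of dicts, best first, with "p" (0 to 1); they miss things now and then, are a little off and sometimes report something else, mostly with a low value. They report only what shows in the picture. A call takes as long as a camera call. They do not tell look-alikes from the thing itself.
- robot.spot_in(camera, label): "bbox" ([left, top, right, bottom] in pixels, round what is visible of it).
- robot.masks_of(camera, label): "pixels" (400x640 bool, what is visible of it) and "bbox" ([left, top, right, bottom] in pixels, round what is visible of it).
- robot.tip_of(camera, label): "at" ([row, column] in pixels: a listed point, or the origin of a listed thing).
The state is a dict: "time": time; "joint_pos": joint angles; "dq": joint speeds; "tau": joint torques, N m; "ee_pos": TCP position; "eef_rot": TCP orientation; "contact_force": force on the tool from outside, world axes, zero at the start; "torque": the same for the moment, N m; "gripper_width": opening from 0.0 (shut) to 1.0 (fully open).
Only numpy, scipy, OpenCV 4.12 (cv2) and the standard library are available. Lean on these libraries where they do the work, as an engineer would, in place of code of your own. Each camera call takes 0.05 s, during which the arm holds its last target.

## Working session

There is one attempt and no reset: what is moved stays moved. The work goes in short steps, Python scripts to look and compute and a tool call to move; the robot and the scene stay as the last step left them, time stands still between calls to the robot, and variables do not carry over. Pictures are saved under pics/ and viewed, and the job is handed in when it is done.

Besides the shell and the picture viewer there is one more tool, called after ">>>" as name(argument=value, ...), one argument or row to a line, values as JSON. step_arm: Moves the arm, as the interface text tells. Its arguments: {"type":"object","properties":{"motion":{"type":"array","items":{"type":"array","items":{"type":"number"}}},"squeeze":{"type":"number"}},"required":["motion"]}

```bash
mkdir -p pics; ls
python3 - <<'E'
from rig import robot
import cv2,numpy as np
o=robot.get_obs(); print({k:np.round(v,3).tolist() for k,v in o.items()})
for c in ["top","side","wrist"]:
    im=robot.read_camera(c); cv2.imwrite(f"pics/{c}0.png",im[:,:,::-1])
    print(c,{k:np.round(v,3).tolist() for k,v in robot.get_calibration(c).items()})
E
```

```text
pics
{'time': 0.0, 'joint_pos': [-0.914, 0.386, 0.007, -0.001, -1.194, -0.259], 'dq': [0.001, -0.001, 0.001, -0.0, 0.001, -0.0], 'tau': [0.0, -39.066, 18.741, 4.22, 0.011, -0.0], 'ee_pos': [0.242, -0.576, 0.221], 'eef_rot': [[-0.922, -0.387, -0.001], [-0.387, 0.922, 0.002], [0.0, 0.002, -1.0]], 'contact_force': [-0.466, 0.24, -0.317], 'torque': [-0.012, -0.027, -0.003], 'gripper_width': 0.999}
top {'K': [[379.956, 0.0, 319.509], [0.0, 379.956, 202.403], [0.0, 0.0, 1.0]], 'R': [[0.026, -1.0, -0.006], [-0.984, -0.024, -0.176], [0.175, 0.011, -0.984]], 't': [-0.002, 0.555, 1.056]}
side {'K': [[496.763, 0.0, 320.789], [0.0, 496.763, 201.549], [0.0, 0.0, 1.0]], 'R': [[-0.794, -0.608, -0.012], [-0.463, 0.618, -0.635], [0.393, -0.498, -0.773]], 't': [0.438, 0.296, 1.149]}
wrist {'K': [[289.247, 0.0, 320.763], [0.0, 289.247, 195.208], [0.0, 0.0, 1.0]], 'T_tool_cam': [[-0.0, -0.965, -0.261, 0.07], [1.0, -0.0, -0.001, -0.0], [0.0, -0.261, 0.965, -0.161], [0.0, 0.0, 0.0, 1.0]]}
```

View pics/top0.png

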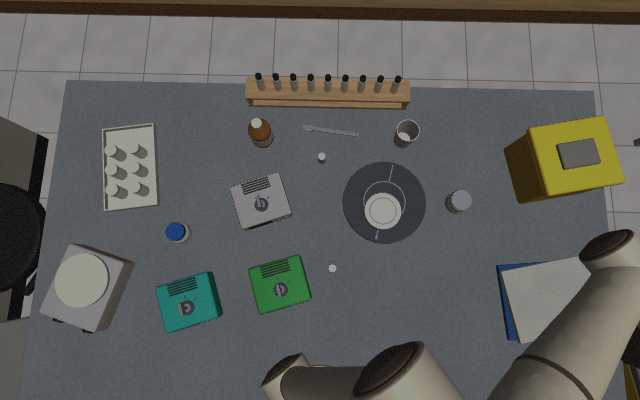

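View pics/side0.png

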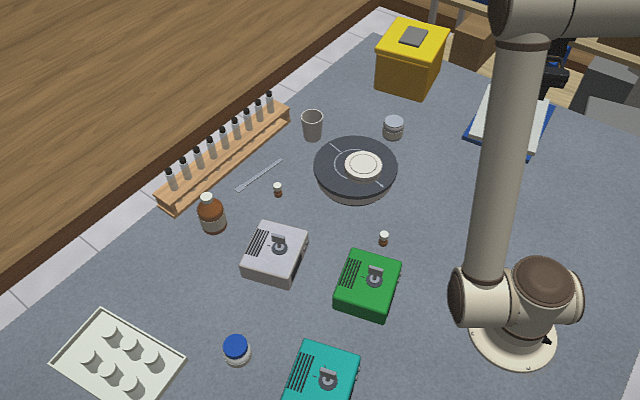

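View pics/wrist0.png

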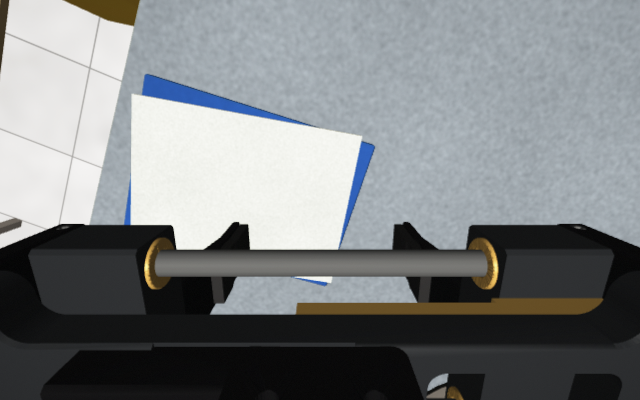

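The white controller, with its key near (262,203) in the top view, is the real one. The look-alikes are the green box at (280,284) and the turquoise box at (188,302). The stage is at (384,202), and the dish at (382,211) is off towards the robot. Next I'll crop in and measure.

```bash
cat > h.py <<'E'
import numpy as np,cv2
from rig import robot
def cam(name,obs=None):
    c=robot.get_calibration(name); K=c["K"]
    if "R" in c: return np.array(K),np.array(c["R"]),np.array(c["t"])
    o=obs or robot.get_obs(); T=np.eye(4); T[:3,:3]=o["eef_rot"]; T[:3,3]=o["ee_pos"]
    M=np.linalg.inv(T@np.array(c["T_tool_cam"])); return np.array(K),M[:3,:3],M[:3,3]
def back(C,uv,z):
    K,R,t=C; uv=np.atleast_2d(uv).astype(float)
    d=(np.linalg.inv(K)@np.c_[uv,np.ones(len(uv))].T).T@R; o=-R.T@t
    s=(z-o[2])/d[:,2]; return o+d*s[:,None]
def proj(C,X):
    K,R,t=C; p=(np.atleast_2d(X)@R.T+t)@K.T; return p[:,:2]/p[:,2:]
def save(name,im,roi=None,k=1):
    if roi: l,t,r,b=roi; im=im[t:b,l:r]
    cv2.imwrite(f"pics/{name}.png",cv2.resize(im,None,fx=k,fy=k,interpolation=cv2.INTER_CUBIC)[:,:,::-1])
E
python3 - <<'E'
from h import *
C=cam("top"); im=robot.read_camera("top"); save("top1",im,(220,130,440,270),3.6)
zs={"stage":.06,"dish":.088,"key_grip":.109,"controller":.068}
for n in ["stage","dish","controller","key_grip"]:
    for d in robot.tip_of("top",n)[:4]:
        r,c=d["at"]; z={"stage":0,"dish":.06,"key_grip":.109,"controller":0}[n]
        print(n,round(d["p"],2),np.round([c,r],1),np.round(back(C,[c,r],z),3))
for n in ["vial_a","spatula","reagent","beaker","jar","tin"]:
    for d in robot.tip_of("top",n)[:3]:
        r,c=d["at"]; print(n,round(d["p"],2),np.round([c,r],1),np.round(back(C,[c,r],0),3))
S=cam("side"); robot.read_camera("side")
for n in ["stage","dish","controller","key_grip"]:
    for d in robot.tip_of("side",n)[:4]:
        r,c=d["at"]; z={"stage":0,"dish":.06,"key_grip":.109,"controller":0}[n]
        print("side",n,round(d["p"],2),np.round([c,r],1),np.round(back(S,[c,r],z),3))
E
```

```text
stage 0.77 [379.2 206.1] [[ 0.557 -0.168  0.   ]]
dish 0.86 [379.2 210.6] [[ 0.533 -0.159  0.06 ]]
dish 0.5 [336.  132.2] [[ 0.766 -0.031  0.06 ]]
controller 0.95 [194.6 300.2] [[0.265 0.369 0.   ]]
controller 0.61 [265.6 204.2] [[0.554 0.177 0.   ]]
key_grip 0.63 [180.9 308.4] [[0.253 0.368 0.109]]
key_grip 0.59 [275.2 293.7] [[0.297 0.122 0.109]]
key_grip 0.39 [257.3 199.9] [[0.547 0.183 0.109]]
vial_a 0.58 [334.4 268.5] [[ 0.367 -0.036  0.   ]]
vial_a 0.51 [320.4 160. ] [[0.697 0.014 0.   ]]
spatula 0.64 [334.8 135. ] [[ 0.779 -0.03   0.   ]]
reagent 0.94 [262.4 137.6] [[0.766 0.197 0.   ]]
beaker 0.6 [404.5 140.2] [[ 0.768 -0.248  0.   ]]
jar 0.57 [184.3 232.4] [[0.462 0.417 0.   ]]
tin 0.83 [455.4 205.3] [[ 0.565 -0.399  0.   ]]
side stage 0.79 [353.1 177.7] [[ 0.562 -0.17   0.   ]]
side dish 0.96 [363.3 171.7] [[ 0.523 -0.16   0.06 ]]
side controller 0.91 [364.5 291.5] [[0.324 0.12  0.   ]]
side controller 0.87 [272.7 261.5] [[0.561 0.19  0.   ]]
side controller 0.6 [320.2 390.5] [[0.265 0.376 0.   ]]
side key_grip 0.69 [327.8 375.7] [[0.247 0.372 0.109]]
side key_grip 0.6 [280.4 241.4] [[0.53  0.184 0.109]]
side key_grip 0.51 [373.1 275. ] [[0.303 0.128 0.109]]
```

View pics/top1.png

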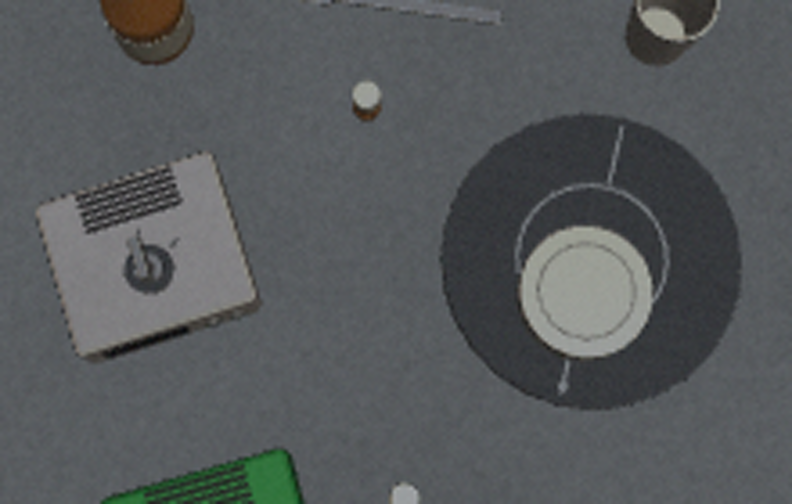

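```bash
cat >> h.py <<'E'
def fitc(P,r=None):
    from scipy.optimize import least_squares
    P=np.asarray(P)[:,:2]; x0=P.mean(0)
    if r: f=lambda p:np.hypot(*(P-p[:2]).T)-r; p0=list(x0)
    else: f=lambda p:np.hypot(*(P-p[:2]).T)-p[2]; p0=list(x0)+[.1]
    s=least_squares(f,p0,loss="soft_l1",f_scale=.001); return s.x,np.sqrt(np.mean(f(s.x)**2))
E
python3 - <<'E'
from h import *
C=cam("top"); im=robot.read_camera("top"); g=cv2.cvtColor(im,cv2.COLOR_RGB2GRAY)
# platen: dark region
b=cv2.GaussianBlur(g,(3,3),0)
m=np.zeros_like(g); m[150:260,330:440]=(b[150:260,330:440]<68)
print("levels bench/platen/dish/ring",g[180,320],g[202,350],g[211,382],g[183,384])
cs,_=cv2.findContours(m,cv2.RETR_EXTERNAL,cv2.CHAIN_APPROX_NONE); c=max(cs,key=cv2.contourArea)[:,0]
print("platen",[np.round(a,4) for a in fitc(back(C,c,.06))])
m=np.zeros_like(g); m[180:240,355:410]=(b[180:240,355:410]>120)
cs,_=cv2.findContours(m,cv2.RETR_EXTERNAL,cv2.CHAIN_APPROX_NONE); c=max(cs,key=cv2.contourArea)[:,0]
print("dish top",[np.round(a,4) for a in fitc(back(C,c,.088))], c.min(0),c.max(0))
f=lambda x,y:[x/3.6+220-.36,y/3.6+130-.36]
P=back(C,[f(562,390),f(568,362),f(611,184),f(622,126)],.06);print(np.round(P,4))
d=P[0]-P[3];print("x axis yaw",np.degrees(np.arctan2(d[1],d[0])))
Q=back(C,[f(38,210),f(212,152),f(258,300),f(85,358)],.068);print(np.round(Q,3),Q.mean(0))
d=(Q[0]-Q[3]+Q[1]-Q[2])/2;yc=np.arctan2(d[1],d[0]);print("ctl yaw",np.degrees(yc),np.linalg.norm(d),"key",Q.mean(0)[:2]-.015*np.array([np.cos(yc),np.sin(yc)]))
E
```

```text
levels bench/platen/dish/ring 89 56 158 53
platen [array([ 0.5596, -0.1718,  0.1178]), np.float64(0.001)]
dish top [array([ 0.5294, -0.1643,  0.0493]), np.float64(0.0007)] [365 193] [400 228]
[[ 0.4545 -0.1495  0.06  ]
 [ 0.4767 -0.1542  0.06  ]
 [ 0.6217 -0.189   0.06  ]
 [ 0.6703 -0.1983  0.06  ]]
x axis yaw 167.26340073928992
[[0.587 0.271 0.068]
 [0.638 0.133 0.068]
 [0.519 0.092 0.068]
 [0.47  0.226 0.068]] [0.55352836 0.18027717 0.068     ]
ctl yaw 20.06122291521072 0.126342226244945 key [0.53943846 0.17513181]
```

>>> step_arm(
  motion=[
    [-351,321,40,-144,0.6],
    [-351,321,40,-144,0.6],
    [-351,321,40,-144,0.6],
    [-351,321,40,-144,0.6],
    [-351,321,40,-144,0.6],
    [-351,321,40,-144,0.6],
    [-351,321,40,-144,0.6],
    [-351,321,40,-144,0.6],
    [-351,321,40,-144,0.6],
    [-351,321,40,-144,0.6],
    [-351,321,40,-144,0.6],
    [-351,321,40,-144,0.6],
  ],
)

```text
time: 2.2
ee_pos: [0.4419, -0.1431, 0.1826]
eef_rot: [[0.594, -0.805, 0.0], [-0.805, -0.594, -0.0], [0.0, -0.0, -1.0]]
contact_force: [-0.2, -0.2, -0.2]
gripper_width: 0.604
```

```bash
cat >> h.py <<'E'
def goto(x,y,z,yaw):
    """shift/turn in tool axes to get from measured pose to target"""
    o=robot.get_obs(); R=np.array(o["eef_rot"]); p=np.array(o["ee_pos"])
    s=R.T@(np.array([x,y,z])-p)*1000; cy=np.degrees(np.arctan2(R[1,0],R[0,0]))
    t=-((yaw-cy+180)%360-180)
    print("t",round(o["time"],2),"pos",np.round(p,4),"yaw",round(cy,2),"F",np.round(o["contact_force"],1),"w",round(o["gripper_width"],3)); print("shift",np.round(s,1),"turn",round(t,2))
E
python3 - <<'E'
from h import *
goto(.4416,-.1445,.18,-12.7)
E
```

```text
t 2.2 pos [ 0.4419 -0.1431  0.1826] yaw -53.57 F [-0.2 -0.2 -0.2] w 0.604
shift [1.  1.  2.6] turn -40.87
```

>>> step_arm(
  motion=[
    [1,1,3,-41,0.6],
    [1,1,3,-41,0.6],
    [1,1,3,-41,0.6],
    [1,1,3,-41,0.6],
    [1,1,3,-41,0.6],
    [1,1,3,-41,0.6],
  ],
)

```text
time: 2.8
ee_pos: [0.4412, -0.1457, 0.1797]
eef_rot: [[0.974, -0.226, 0.0], [-0.226, -0.974, -0.0], [0.0, -0.0, -1.0]]
contact_force: [0.6, -0.5, 0.6]
gripper_width: 0.6
```

Run:
```python
from h import *
goto(.4416,-.1445,.07,-12.7)
im=robot.read_camera("wrist"); save("w1",im)
```

```text
t 2.8 pos [ 0.4412 -0.1457  0.1797] yaw -13.09 F [ 0.6 -0.5  0.6] w 0.6
shift [ 1.000e-01 -1.200e+00  1.097e+02] turn -0.39
```

View pics/w1.png

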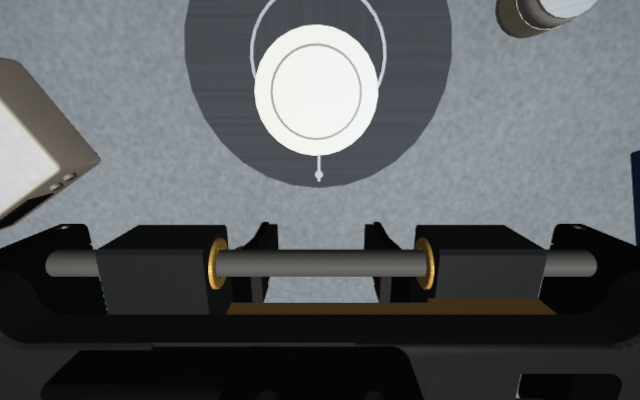

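The wrist view confirms the dot at (319,176) on the near side, with the dish at (317,90) displaced towards it. I'll build one measurement of dish against ring that works in this camera.

```bash
cat >> h.py <<'E'
def measure(tag=None,stage0=(.5596,-.1718),dish0=None,camn="wrist"):
    o=robot.get_obs(); im=robot.read_camera(camn)
    C=cam(camn,o if camn=="wrist" else None)
    if tag: save(tag,im)
    g=cv2.GaussianBlur(cv2.cvtColor(im,cv2.COLOR_RGB2GRAY),(3,3),0)
    thr=165 if camn=="wrist" else 110
    S=np.array(stage0)
    vv,uu=np.mgrid[0:400,0:640]; uv=np.c_[uu.ravel(),vv.ravel()]
    lim=225 if camn=="wrist" else 400
    W=back(C,uv,.06); r=np.hypot(*(W[:,:2]-S).T).reshape(400,640)
    # dish
    m=((g>thr)&(r<.125)&(vv<lim)).astype(np.uint8); m=cv2.morphologyEx(m,cv2.MORPH_OPEN,np.ones((5,5)) if camn=="wrist" else np.ones((3,3)))
    cs,_=cv2.findContours(m,cv2.RETR_EXTERNAL,cv2.CHAIN_APPROX_NONE); c=max(cs,key=cv2.contourArea)[:,0]
    c=c[(c[:,1]>1)&(c[:,1]<lim-2)]; P=back(C,c,.088)
    d,e=fitc(P,.052); df,ef=fitc(P)
    # ring: thin bright
    th=cv2.morphologyEx(g,cv2.MORPH_TOPHAT,np.ones((9,9)) if camn=="wrist" else np.ones((5,5)))
    dr=np.hypot(*(back(C,uv,.088)[:,:2]-d).T).reshape(400,640)
    rm=(th>25)&(r>.050)&(r<.068)&(dr>.0535)&(vv<lim)
    if camn=="wrist":
        # drop dish side wall: require not near dish base either
        db=np.hypot(*(W[:,:2]-d).T).reshape(400,640); rm&=db>.0535
    w=W.reshape(400,640,3)[rm]; s,es=fitc(w,.0595) if len(w)>10 else (S,9)
    # platen edge
    print(f"dish {np.round(d,4)} rms {e*1000:.2f}mm n{len(P)} free {np.round(df,4)} | ring {np.round(s,4)} rms {es*1000:.2f} n{len(w)}")
    a=np.radians(167.3); u=np.array([np.cos(a),np.sin(a)]); v=np.array([-u[1],u[0]])
    D=(d-s)*1000; print("dish-ring: along +x(dot) %.2f mm, lateral %.2f mm"%(D@u,D@v)); return d,s,rm,im,C
E
python3 - <<'E'
from h import *
d,s,rm,im,C=measure()
v=im.copy(); v[rm]=[255,0,0]
t=np.linspace(0,6.28,200)
for c,r,z in((d,.052,.088),(s,.0595,.06),(s,.12,.06)):
    for q in proj(C,np.c_[c[0]+r*np.cos(t),c[1]+r*np.sin(t),t*0+z]).astype(int): cv2.circle(v,tuple(map(int,q)),0,(0,255,0),-1)
save("w2",v,(150,0,500,250),2.2)
measure(camn="top")
E
```

```text
dish [ 0.5306 -0.1623] rms 1.20mm n362 free [ 0.5308 -0.1623  0.0508] | ring [ 0.5617 -0.171 ] rms 1.23 n816
dish-ring: along +x(dot) 32.20 mm, lateral -1.61 mm
dish [ 0.4893 -0.1333] rms 10.26mm n140 free [ 0.4897 -0.1353  0.056 ] | ring [ 0.5611 -0.1735] rms 1.15 n51
dish-ring: along +x(dot) 78.89 mm, lateral -23.44 mm
```

View pics/w2.png

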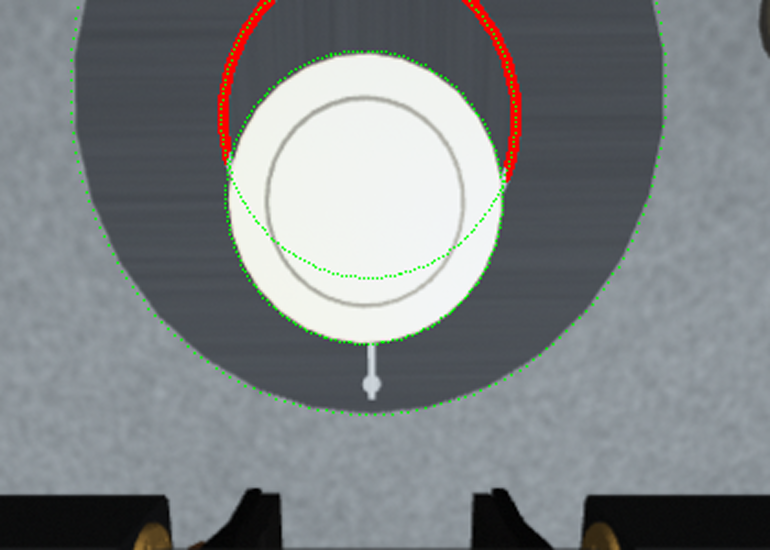

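Run:
```python
from h import *
goto(.4485,-.1402,.071,-15.1)
```

```text
t 2.95 pos [ 0.4412 -0.1457  0.1797] yaw -13.19 F [ 0.4 -0.1  0.5] w 0.596
shift [  5.8  -7.  108.7] turn 1.91
```

>>> step_arm(
  motion=[
    [6,-7,40,2,0.6],
    [6,-7,80,2,0.6],
    [6,-7,109,2,0.6],
    [6,-7,109,2,0.6],
  ],
)

```text
time: 3.35
ee_pos: [0.4454, -0.1401, 0.0672]
eef_rot: [[0.965, -0.262, -0.009], [-0.262, -0.965, 0.0], [-0.009, 0.002, -1.0]]
contact_force: [-0.6, -0.3, 0.6]
gripper_width: 0.602
```

Run:
```python
from h import *
goto(.4485,-.1402,.071,-15.1)
measure("w3")
```

```text
t 3.35 pos [ 0.4454 -0.1401  0.0672] yaw -15.19 F [-0.6 -0.3  0.6] w 0.602
shift [ 3.  -0.7 -3.8] turn -0.09
dish [ 0.5308 -0.164 ] rms 8.58mm n745 free [ 0.5239 -0.1655  0.0451] | ring [ 0.5597 -0.1706] rms 0.98 n375
dish-ring: along +x(dot) 29.69 mm, lateral -0.04 mm
```

View pics/w3.png

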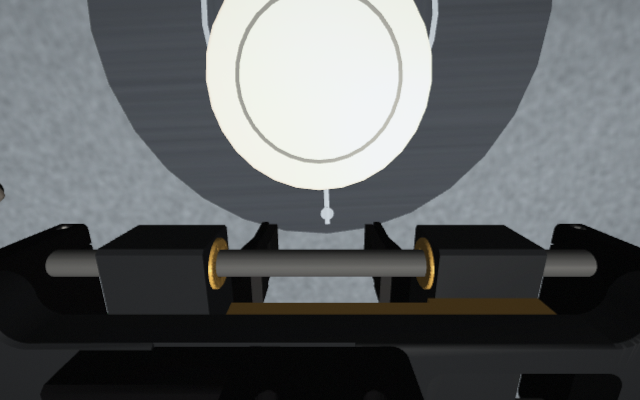

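>>> step_arm(
  motion=[
    [8,0,0,0,0.6],
    [16,0,0,0,0.6],
    [22,0,0,0,0.6],
    [26,0,0,0,0.6],
    [30,0,0,0,0.6],
    [34,0,0,0,0.6],
    [38,0,0,0,0.6],
    [42,0,0,0,0.6],
    [46,0,0,0,0.6],
    [50,0,0,0,0.6],
    [54,0,0,0,0.6],
    [56,0,0,0,0.6],
  ],
)

```text
time: 4.6
ee_pos: [0.5033, -0.1549, 0.0705]
eef_rot: [[0.966, -0.26, 0.0], [-0.26, -0.966, -0.0], [0.0, -0.0, -1.0]]
contact_force: [-4.0, 0.7, 2.5]
gripper_width: 0.601
```

```bash
sed -i 's/c=c\[(c\[:,1\]>1)/c=c[(c[:,1]>6)/' h.py
python3 - <<'E'
from h import *
goto(.4485,-.1402,.071,-15.1)
measure("w4")
E
```

```text
t 4.6 pos [ 0.5033 -0.1549  0.0705] yaw -15.08 F [-4.   0.7  2.5] w 0.601
shift [-56.7   0.1  -0.6] turn 0.02
dish [ 0.5553 -0.169 ] rms 2.95mm n484 free [ 0.5565 -0.1692  0.0508] | ring [ 0.562 -0.171] rms 1.29 n1917
dish-ring: along +x(dot) 6.98 mm, lateral -0.48 mm
```

View pics/w4.png

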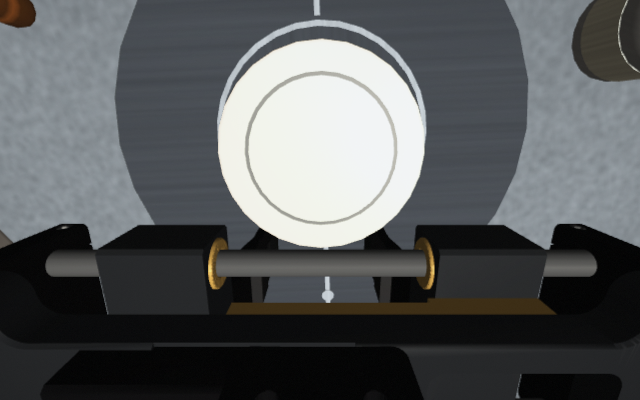

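>>> step_arm(
  motion=[
    [3,0,0,0,0.6],
    [6,0,0,0,0.6],
    [9,0,0,0,0.6],
    [11,0,0,0,0.6],
    [12,0,0,0,0.6],
    [12,0,0,0,0.6],
  ],
)

```text
time: 5.25
ee_pos: [0.5146, -0.1579, 0.0705]
eef_rot: [[0.966, -0.26, 0.001], [-0.26, -0.966, -0.0], [0.001, -0.0, -1.0]]
contact_force: [-2.4, 0.9, 0.7]
gripper_width: 0.601
```

>>> step_arm(
  motion=[
    [-10,0,0,0,0.6],
    [-40,0,-15,0,0.6],
    [-80,0,-60,0,0.6],
    [-100,0,-110,0,0.6],
    [-100,0,-110,0,0.6],
    [-100,0,-110,0,0.6],
  ],
)

```text
time: 5.85
ee_pos: [0.4188, -0.1316, 0.1835]
eef_rot: [[0.966, -0.259, 0.009], [-0.259, -0.966, 0.0], [0.009, -0.003, -1.0]]
contact_force: [0.3, 0.3, 0.1]
gripper_width: 0.605
```

```bash
sed -i 's/lim-2/lim-8/;s/lim=225/lim=222/' h.py
python3 - <<'E'
from h import *
d,s,rm,im,C=measure("w5")
goto(.4485,-.1402,.071,-15.1)
E
```

```text
dish [ 0.5681 -0.1725] rms 0.84mm n205 free [ 0.5685 -0.1726  0.0523] | ring [ 0.5622 -0.1711] rms 1.95 n1209
dish-ring: along +x(dot) -6.08 mm, lateral 0.04 mm
t 5.9 pos [ 0.4182 -0.1316  0.1817] yaw -15.05 F [ 0.1 -0.1 -0.7] w 0.604
shift [ 30.9   0.6 110.9] turn 0.05
```

View pics/w5.png

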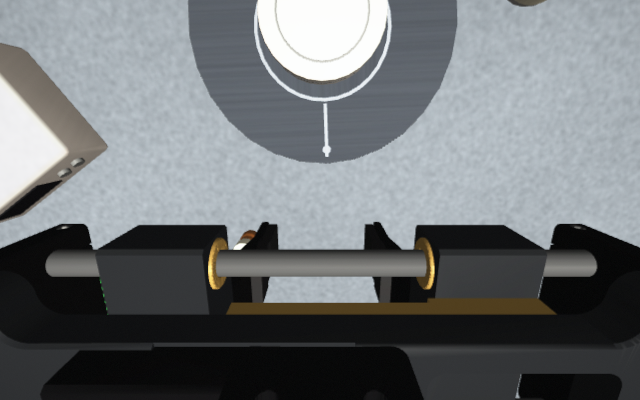

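Run:
```python
from h import *
goto(.651,-.1912,.18,167.3)
print(robot.get_obs()["joint_pos"])
```

```text
t 5.9 pos [ 0.4182 -0.1316  0.1817] yaw -15.05 F [ 0.1 -0.1 -0.7] w 0.604
shift [240.2  -2.9   2.9] turn 177.65
[ 6.81257880e-02  9.95866294e-02 -4.89972031e-01 -7.15017937e-05
 -9.76172116e-01  1.24000797e+00]
```

>>> step_arm(
  motion=[
    [240,-3,2,90,0.6],
    [240,-3,2,90,0.6],
    [240,-3,2,90,0.6],
    [240,-3,2,90,0.6],
    [240,-3,2,90,0.6],
    [240,-3,2,90,0.6],
    [240,-3,2,178,0.6],
    [240,-3,2,178,0.6],
    [240,-3,2,178,0.6],
    [240,-3,2,178,0.6],
    [240,-3,2,178,0.6],
    [240,-3,2,178,0.6],
  ],
)

```text
time: 7.1
ee_pos: [0.6501, -0.1915, 0.1754]
eef_rot: [[-0.478, -0.878, -0.003], [-0.878, 0.478, 0.0], [0.001, 0.003, -1.0]]
contact_force: [-0.0, 0.4, -0.3]
gripper_width: 0.596
```

Run:
```python
from h import *
goto(.651,-.1912,.18,167.3)
```

```text
t 7.1 pos [ 0.6501 -0.1915  0.1754] yaw -118.59 F [-0.   0.4 -0.3] w 0.596
shift [-0.7 -0.7 -4.6] turn 74.11
```

>>> step_arm(
  motion=[
    [0,0,0,75,0.6],
    [0,0,0,75,0.6],
    [0,0,0,75,0.6],
    [0,0,0,75,0.6],
    [0,0,0,75,0.6],
    [0,0,0,75,0.6],
    [0,0,0,75,0.6],
    [0,0,0,75,0.6],
    [0,0,0,75,0.6],
    [0,0,0,75,0.6],
    [0,0,0,75,0.6],
  ],
)

```text
time: 8.2
ee_pos: [0.6501, -0.1915, 0.1766]
eef_rot: [[-0.974, 0.226, -0.002], [0.226, 0.974, 0.0], [0.002, -0.0, -1.0]]
contact_force: [-0.1, 0.2, 1.2]
gripper_width: 0.603
```

Run:
```python
from h import *
measure("w6")
goto(.651,-.1912,.071,167.3)
```

```text
dish [ 0.5682 -0.1724] rms 1.12mm n366 free [ 0.5679 -0.1723  0.0511] | ring [ 0.5623 -0.1711] rms 2.13 n1052
dish-ring: along +x(dot) -6.07 mm, lateral -0.03 mm
t 8.25 pos [ 0.6501 -0.1914  0.177 ] yaw 166.9 F [-0.1 -0.3  0.2] w 0.598
shift [ -1.    0.5 106. ] turn -0.4
```

View pics/w6.png

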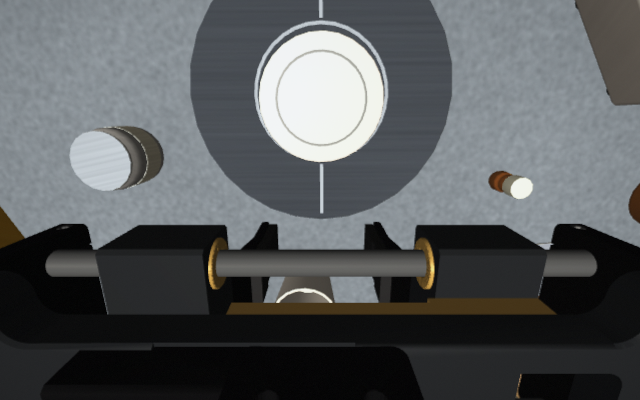

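>>> step_arm(
  motion=[
    [-1,0,40,0,0.6],
    [-1,0,80,0,0.6],
    [-1,0,106,0,0.6],
    [-1,0,106,0,0.6],
    [8,0,106,0,0.6],
    [16,0,106,0,0.6],
    [22,0,106,0,0.6],
    [25,0,106,0,0.6],
    [28,0,106,0,0.6],
    [30,0,106,0,0.6],
    [32,0,106,0,0.6],
    [32,0,106,0,0.6],
  ],
)

```text
time: 9.45
ee_pos: [0.6196, -0.1842, 0.0729]
eef_rot: [[-0.974, 0.228, 0.001], [0.228, 0.974, -0.0], [-0.002, -0.0, -1.0]]
contact_force: [0.6, -1.1, 1.6]
gripper_width: 0.599
```

Run:
```python
from h import *
goto(.651,-.1912,.071,167.3)
measure("w7")
```

```text
t 9.45 pos [ 0.6196 -0.1842  0.0729] yaw 166.81 F [ 0.6 -1.1  1.6] w 0.599
shift [-32.2   0.3   2. ] turn -0.49
dish [ 0.5683 -0.1723] rms 1.09mm n443 free [ 0.5671 -0.172   0.0508] | ring [ 0.5622 -0.171 ] rms 2.12 n1868
dish-ring: along +x(dot) -6.19 mm, lateral -0.05 mm
```

View pics/w7.png

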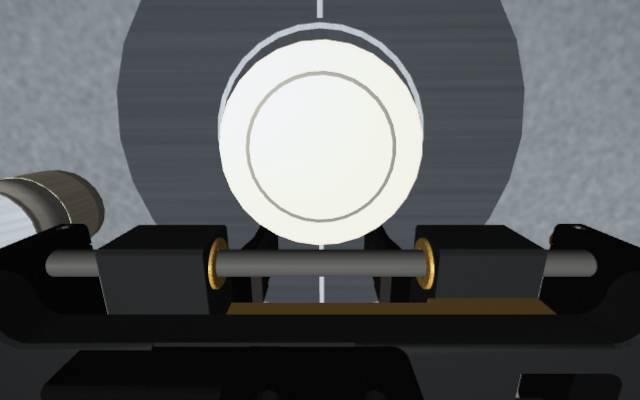

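>>> step_arm(
  motion=[
    [1,0,0,0,0.6],
    [2,0,0,0,0.6],
    [3,0,0,0,0.6],
    [4,0,0,0,0.6],
    [4,0,0,0,0.6],
    [4,0,0,0,0.6],
  ],
)

```text
time: 10.1
ee_pos: [0.6154, -0.1832, 0.0728]
eef_rot: [[-0.974, 0.228, 0.001], [0.228, 0.974, -0.0], [-0.001, 0.0, -1.0]]
contact_force: [2.4, -1.0, 2.1]
gripper_width: 0.598
```

Run:
```python
from h import *
goto(.651,-.1912,.071,167.3)
measure("w8")
```

```text
t 10.1 pos [ 0.6154 -0.1832  0.0728] yaw 166.8 F [ 2.4 -1.   2.1] w 0.598
shift [-36.5   0.3   1.8] turn -0.5
dish [ 0.5635 -0.1711] rms 1.11mm n476 free [ 0.5626 -0.1708  0.051 ] | ring [ 0.5612 -0.1707] rms 3.22 n478
dish-ring: along +x(dot) -2.32 mm, lateral -0.14 mm
```

>>> step_arm(
  motion=[
    [-15,0,0,0,0.6],
    [-35,0,-40,0,0.6],
    [-35,0,-80,0,0.6],
    [-35,0,-106,0,0.6],
    [-35,0,-106,0,0.6],
    [-35,0,-106,0,0.6],
  ],
)

```text
time: 10.75
ee_pos: [0.6479, -0.1908, 0.178]
eef_rot: [[-0.973, 0.229, -0.002], [0.229, 0.973, 0.001], [0.003, 0.001, -1.0]]
contact_force: [0.3, -0.2, -1.3]
gripper_width: 0.602
```

Run:
```python
from h import *
d,s,rm,im,C=measure("w9")
S=np.array([.5622,-.1711])
v=im.copy(); t=np.linspace(0,6.28,400)
save("w9c",v,(220,0,420,180),3.2)
v[rm]=[255,0,0]
for c,r,z in((d,.052,.088),(S,.058,.06),(S,.061,.06)):
    for q in proj(C,np.c_[c[0]+r*np.cos(t),c[1]+r*np.sin(t),t*0+z]).astype(int): cv2.circle(v,tuple(map(int,q)),0,(0,255,0),-1)
save("w9b",v,(220,0,420,180),3.2)
```

```text
dish [ 0.5623 -0.17  ] rms 0.66mm n389 free [ 0.5623 -0.17    0.052 ] | ring [ 0.5618 -0.1709] rms 2.59 n544
dish-ring: along +x(dot) -0.25 mm, lateral -0.96 mm
```

View pics/w9b.png

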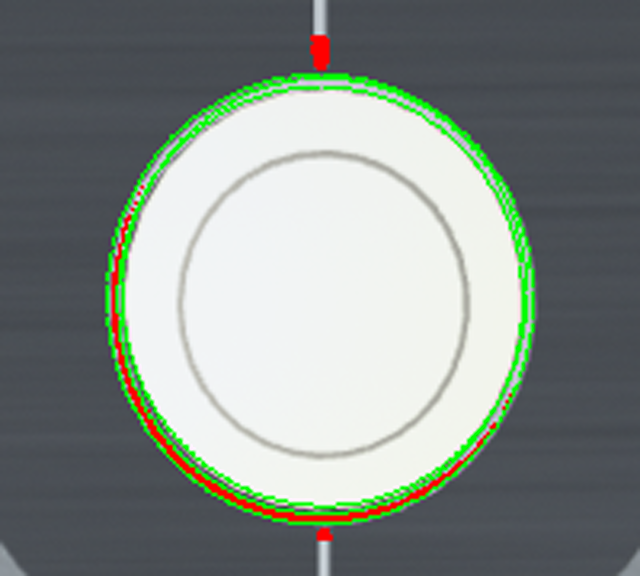

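View pics/w9c.png

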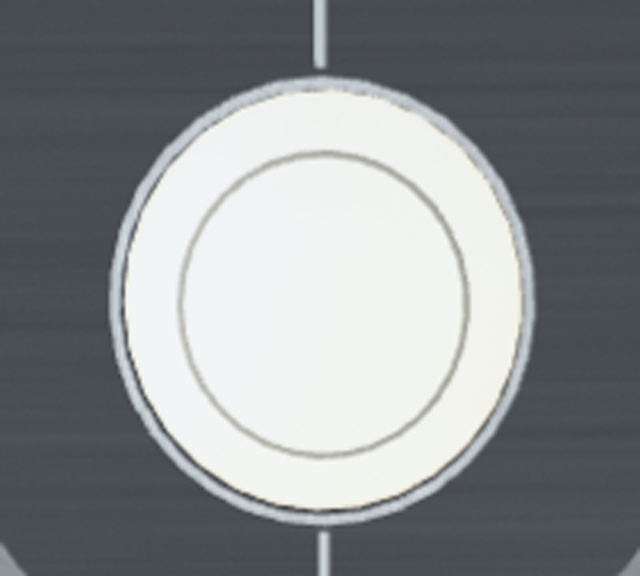

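```bash
cat >> h.py <<'E'
def fine(tag,S=(.5622,-.1711),D=(.5622,-.1709),im=None,o=None,thr=200):
    o=o or robot.get_obs()
    if im is None: im=robot.read_camera("wrist"); save(tag,im)
    C=cam("wrist",o); g=im.astype(np.float32).mean(2)
    def edges(c,z,rs,kind):
        out=[]
        for a in np.radians(np.arange(0,360,3)):
            X=np.c_[c[0]+rs*np.cos(a),c[1]+rs*np.sin(a),rs*0+z]; q=proj(C,X).astype(np.float32)
            if q[:,1].min()<1 or q[:,1].max()>220: continue
            p=cv2.remap(g,q[:,0][None],q[:,1][None],cv2.INTER_LINEAR)[0]
            if kind=="dish":
                k=np.where((p[:-1]>=thr)&(p[1:]<thr))[0]
            else:  # outer ring edge: falling to dark platen, last crossing of 120
                k=np.where((p[:-1]>=120)&(p[1:]<120))[0][-1:]
            if len(k)==0: continue
            out.append(X[k[0]])
        return np.array(out)
    E=edges(D,.088,np.linspace(.046,.060,141),"dish"); R=edges(S,.06,np.linspace(.056,.0655,96),"ring")
    a=np.arctan2(*(R[:,:2]-S).T[::-1]); ln=np.abs(((np.degrees(a)-167.3+90)%180)-90)>4; R=R[ln]
    d,e=fitc(E,.052); df,_=fitc(E); s,es=fitc(R,.061); sf,_=fitc(R)
    print("dish",np.round(d,4),"rms%.2f n%d r%.4f"%(e*1e3,len(E),df[2]),"ring",np.round(s,4),"rms%.2f n%d r%.4f"%(es*1e3,len(R),sf[2]))
    t=np.radians(167.3); u=np.array([np.cos(t),np.sin(t)]); v=np.array([-u[1],u[0]])
    for nm,x in (("fixed",d-s),("free",df[:2]-sf[:2])): print(nm,"along %.2f lat %.2f"%(x@u*1e3,x@v*1e3))
    return im
E
python3 - <<'E'
from h import *
im=fine("w10")
print(im[80,252:266].mean(1).round(), im[80,375:392].mean(1).round(), im[150:170,320].mean(1).round())
o=robot.get_obs()
for t in (185,215,225): fine(None,im=im,o=o,thr=t)
E
```

```text
dish [ 0.5631 -0.1708] rms1.11 n120 r0.0509 ring [ 0.5623 -0.1711] rms0.11 n114 r0.0610
fixed along -0.73 lat -0.46
free along -0.84 lat -0.39
[ 76.  75.  75. 118. 191. 209. 205. 121. 225. 243. 243. 244. 243. 243.] [240. 240. 241. 240. 240. 238. 204. 186. 197. 199. 163. 100.  78.  77.
  77.  77.  77.] [242. 242. 242. 242. 242. 242. 242. 242. 241. 219.  84. 135. 208. 208.
 186. 101. 115. 177. 198. 198.]
dish [ 0.5624 -0.1705] rms0.96 n120 r0.0514 ring [ 0.5622 -0.1712] rms0.14 n114 r0.0609
fixed along -0.02 lat -0.77
free along -0.26 lat -0.67
dish [ 0.5633 -0.1711] rms1.40 n120 r0.0506 ring [ 0.5622 -0.1712] rms0.14 n114 r0.0609
fixed along -0.99 lat -0.35
free along -0.93 lat -0.33
dish [ 0.5633 -0.1711] rms1.57 n120 r0.0504 ring [ 0.5622 -0.1712] rms0.14 n114 r0.0609
fixed along -1.04 lat -0.32
free along -0.94 lat -0.31
```

>>> step_arm(
  motion=[
    [0,0,40,0,0.6],
    [0,0,80,0,0.6],
    [0,0,106,0,0.6],
    [10,0,106,0,0.6],
    [20,0,106,0,0.6],
    [27,0,106,0,0.6],
    [31,0,106,0,0.6],
    [33,0,106,0,0.6],
    [34,0,106,0,0.6],
    [35,0,106,0,0.6],
    [36,0,106,0,0.6],
    [36,0,106,0,0.6],
  ],
)

```text
time: 12.05
ee_pos: [0.6154, -0.1831, 0.0731]
eef_rot: [[-0.974, 0.228, 0.003], [0.228, 0.974, -0.001], [-0.003, 0.0, -1.0]]
contact_force: [2.1, 0.0, 1.1]
gripper_width: 0.599
```

>>> step_arm(
  motion=[
    [-15,0,0,0,0.6],
    [-36,0,-40,0,0.6],
    [-36,0,-80,0,0.6],
    [-36,0,-106,0,0.6],
    [-36,0,-106,0,0.6],
    [-36,0,-106,0,0.6],
  ],
)

```text
time: 12.65
ee_pos: [0.6489, -0.191, 0.1786]
eef_rot: [[-0.973, 0.229, -0.0], [0.229, 0.973, 0.001], [0.0, 0.001, -1.0]]
contact_force: [0.4, -0.7, -1.2]
gripper_width: 0.602
```

Run:
```python
from h import *
o=robot.get_obs()
im=fine("w11",o=o,thr=185)
for t in (200,215): fine(None,im=im,o=o,thr=t)
save("w11c",im,(220,0,420,180),3.2)
print(im[80,252:266].mean(1).round(), im[80,375:392].mean(1).round(), im[150:170,318].mean(1).round(),im[18:34,318].mean(1).round())
```

```text
dish [ 0.5623 -0.1703] rms0.80 n120 r0.0516 ring [ 0.5623 -0.1711] rms0.12 n114 r0.0610
fixed along 0.16 lat -0.74
free along 0.07 lat -0.72
dish [ 0.563  -0.1708] rms1.08 n120 r0.0509 ring [ 0.5623 -0.1711] rms0.12 n114 r0.0610
fixed along -0.66 lat -0.42
free along -0.73 lat -0.38
dish [ 0.5632 -0.1709] rms1.31 n120 r0.0507 ring [ 0.5623 -0.1711] rms0.12 n114 r0.0610
fixed along -0.91 lat -0.34
free along -0.84 lat -0.31
[ 76.  77.  76. 162. 201. 208. 178. 137. 230. 243. 243. 243. 243. 243.] [240. 240. 240. 240. 240. 239. 226. 181. 191. 198. 169. 104.  78.  78.
  79.  79.  79.] [243. 242. 242. 242. 242. 241. 240. 212.  82. 146. 203. 194. 154.  82.
  82.  81.  79.  79.  78.  78.] [178. 157.  75.  85. 140. 201. 202. 186. 180. 237. 240. 241. 241. 241.
 241. 241.]
```

View pics/w11c.png

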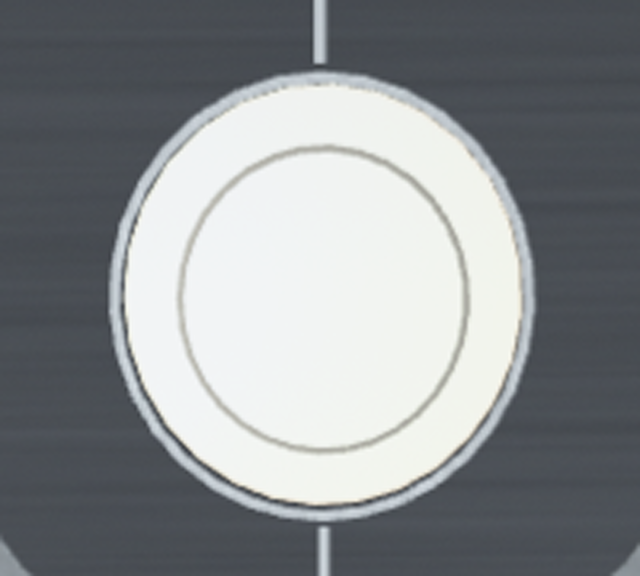

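The ring fit is solid (rms 0.1 mm), but the dish's rim merges with the ring in the picture. The dark groove on the lid gives a cleaner dish centre, so I'll fit that instead.

```bash
cat >> h.py <<'E'
def groove(im,o,S=(.5623,-.1711),D=(.563,-.1708)):
    C=cam("wrist",o); g=im.astype(np.float32).mean(2); out=[]; rs=np.linspace(.030,.046,161)
    for a in np.radians(np.arange(0,360,3)):
        X=np.c_[D[0]+rs*np.cos(a),D[1]+rs*np.sin(a),rs*0+.088]; q=proj(C,X).astype(np.float32)
        if q[:,1].min()<1 or q[:,1].max()>220: continue
        p=cv2.remap(g,q[:,0][None],q[:,1][None],cv2.INTER_LINEAR)[0]
        w=np.clip(225-p,0,None)
        if w.sum()<1: continue
        out.append((X*w[:,None]).sum(0)/w.sum())
    f,e=fitc(np.array(out)); t=np.radians(167.3); u=np.array([np.cos(t),np.sin(t)]); v=np.array([-u[1],u[0]])
    x=f[:2]-np.array(S); print("groove",np.round(f,4),"rms%.2f n%d along %.2f lat %.2f"%(e*1e3,len(out),x@u*1e3,x@v*1e3))
E
python3 - <<'E'
from h import *
o=robot.get_obs(); im=robot.read_camera("wrist"); groove(im,o)
E
```

```text
groove [ 0.5632 -0.1709  0.0368] rms0.07 n120 along -0.85 lat -0.43
```

>>> step_arm(
  motion=[
    [0,0,40,0,0.6],
    [0,0,80,0,0.6],
    [0,0,106,0,0.6],
    [10,0,106,0,0.6],
    [20,0,106,0,0.6],
    [27,0,106,0,0.6],
    [31,0,106,0,0.6],
    [34,0,106,0,0.6],
    [35,0,106,0,0.6],
    [36,0,106,0,0.6],
    [37,0,106,0,0.6],
    [37,0,106,0,0.6],
  ],
)

```text
time: 13.95
ee_pos: [0.615, -0.183, 0.0736]
eef_rot: [[-0.974, 0.228, 0.004], [0.228, 0.974, -0.001], [-0.004, 0.0, -1.0]]
contact_force: [3.8, -0.8, 2.8]
gripper_width: 0.603
```

>>> step_arm(
  motion=[
    [-15,0,0,0,0.6],
    [-36,0,-40,0,0.6],
    [-36,0,-80,0,0.6],
    [-36,0,-106,0,0.6],
    [-36,0,-106,0,0.6],
    [-36,0,-106,0,0.6],
  ],
)

```text
time: 14.55
ee_pos: [0.6475, -0.1906, 0.1782]
eef_rot: [[-0.973, 0.229, -0.001], [0.229, 0.973, 0.001], [0.002, 0.001, -1.0]]
contact_force: [-0.2, -0.7, -0.9]
gripper_width: 0.605
```

Run:
```python
from h import *
o=robot.get_obs(); im=fine("w12",o=o); groove(im,o); save("w12c",im,(220,0,420,180),3.2)
```

```text
dish [ 0.5623 -0.1707] rms1.00 n120 r0.0511 ring [ 0.5623 -0.1711] rms0.11 n114 r0.0610
fixed along 0.03 lat -0.37
free along -0.14 lat -0.40
groove [ 0.5629 -0.1708  0.0369] rms0.07 n120 along -0.49 lat -0.45
```

View pics/w12c.png

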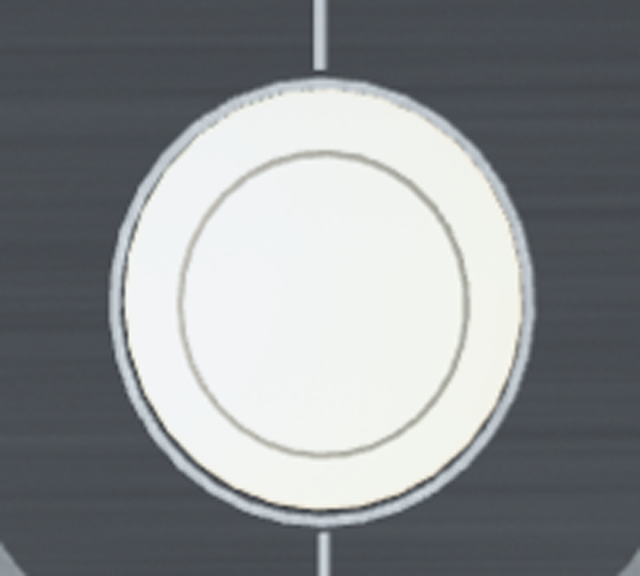

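The dish is centred to about 0.65 mm. Next is the key: I'll move to a viewing pose over the white controller.

Run:
```python
from h import *
goto(.4547,.144,.22,20)
print(np.round(robot.get_obs()["joint_pos"],2))
```

```text
t 14.6 pos [ 0.647  -0.1906  0.1771] yaw 166.77 F [0.5 0.2 0.3] w 0.604
shift [263.9 281.7 -41.9] turn 146.77
[-0.05  0.5   0.08 -0.   -1.15 -1.75]
```

>>> step_arm(
  motion=[
    [0,0,-42,-9,0.6],
    [264,282,-42,-107,0.9],
    [264,282,-42,-107,0.9],
    [264,282,-42,-107,0.9],
    [264,282,-42,-107,0.9],
    [264,282,-42,-107,0.9],
    [264,282,-42,-107,0.9],
    [264,282,-42,-107,0.9],
    [264,282,-42,-107,0.9],
    [264,282,-42,-107,0.9],
    [264,282,-42,-107,0.9],
    [264,282,-42,-107,0.9],
  ],
)

```text
time: 15.8
ee_pos: [0.4542, 0.1438, 0.2188]
eef_rot: [[0.006, -1.0, -0.004], [-1.0, -0.006, -0.002], [0.002, 0.004, -1.0]]
contact_force: [-0.5, -0.4, 0.9]
gripper_width: 0.901
```

Run:
```python
from h import *
goto(.4547,.144,.22,20)
print(np.round(robot.get_obs()["joint_pos"],2))
```

```text
t 15.8 pos [0.4542 0.1438 0.2188] yaw -89.66 F [-0.5 -0.4  0.9] w 0.901
shift [-0.2 -0.5 -1.2] turn -109.66
[ 0.65  0.14 -0.35 -0.   -1.09 -0.64]
```

>>> step_arm(
  motion=[
    [0,0,0,-110,0.9],
    [0,0,0,-110,0.9],
    [0,0,0,-110,0.9],
    [0,0,0,-110,0.9],
    [0,0,0,-110,0.9],
    [0,0,0,-110,0.9],
    [0,0,0,-110,0.9],
    [0,0,0,-110,0.9],
    [0,0,0,-110,0.9],
    [0,0,0,-110,0.9],
    [0,0,0,-110,0.9],
    [0,0,0,-110,0.9],
  ],
)

```text
time: 17.0
ee_pos: [0.4544, 0.1432, 0.2187]
eef_rot: [[0.973, 0.232, -0.004], [0.232, -0.973, -0.002], [-0.005, 0.001, -1.0]]
contact_force: [0.1, 0.4, 0.5]
gripper_width: 0.899
```

>>> step_arm(
  motion=[
    [0,0,0,-8,0.9],
    [0,0,0,-8,0.9],
  ],
)

```text
time: 17.2
ee_pos: [0.4546, 0.1433, 0.2189]
eef_rot: [[0.933, 0.359, -0.004], [0.359, -0.933, -0.002], [-0.004, 0.001, -1.0]]
contact_force: [0.1, 0.4, 0.2]
gripper_width: 0.902
```

Run:
```python
from h import *
goto(.4547,.144,.22,20)
im=robot.read_camera("wrist"); save("k1",im)
C=cam("wrist")
for d in robot.tip_of("wrist","key_grip")[:3]:
    r,c=d["at"]; print(round(d["p"],2),c,r,back(C,[c,r],.109))
for d in robot.tip_of("wrist","controller")[:3]:
    r,c=d["at"]; print(round(d["p"],2),c,r,back(C,[c,r],0))
```

```text
t 17.2 pos [0.4546 0.1433 0.2189] yaw 21.03 F [0.1 0.4 0.2] w 0.902
shift [ 0.4 -0.6 -1.1] turn 1.03
0.69 319.0 86.0 [[0.54585526 0.17929386 0.109     ]]
0.91 320.6 84.6 [[0.55750847 0.18216267 0.        ]]
0.64 122.9 234.0 [[0.27265676 0.37275171 0.        ]]
0.63 303.0 261.6 [[0.32262862 0.12005972 0.        ]]
```

View pics/k1.png

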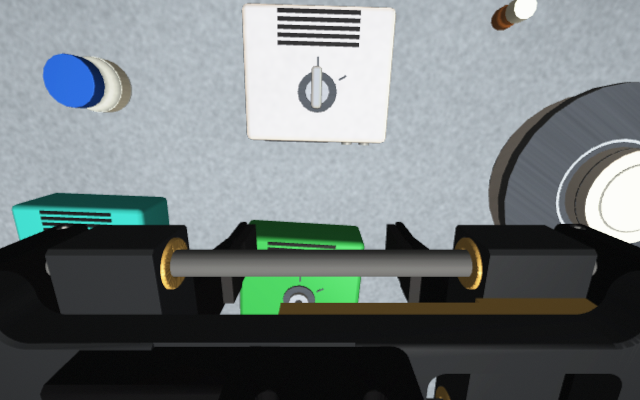

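Run:
```python
from h import *
o=robot.get_obs(); im=robot.read_camera("wrist"); C=cam("wrist",o); save("k2",im,(230,0,410,150),4.2)
hsv=cv2.cvtColor(im,cv2.COLOR_RGB2HSV); g=im.mean(2)
m=((g>215)).astype(np.uint8); m=cv2.morphologyEx(m,cv2.MORPH_CLOSE,np.ones((25,25)))
cs,_=cv2.findContours(m[:160,200:430].copy(),cv2.RETR_EXTERNAL,cv2.CHAIN_APPROX_NONE); c=max(cs,key=cv2.contourArea)[:,0]+[200,0]
P=back(C,c,.068)[:,:2]; r=cv2.minAreaRect((P*1000).astype(np.float32)); print("box",r)
# robust: intensities
print("blk",im[80,236:256].mean(1).round())
```

```text
box ((559.3425903320312, 186.32420349121094), (135.38238525390625, 144.83941650390625), 19.548791885375977)
blk [181. 183. 184. 184. 183. 184. 187. 190. 163. 201. 221. 229. 236. 241.
 241. 241. 241. 241. 241. 241.]
```

View pics/k2.png

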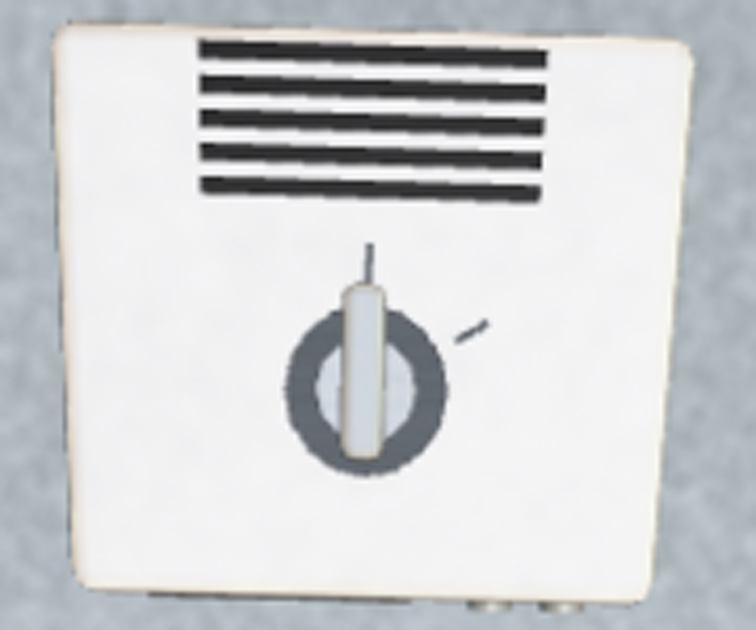

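Run:
```python
from h import *
C=cam("wrist"); f=lambda x,y:[x/4.2+230-.38,y/4.2-.38]
print("barrel",back(C,[f(364.5,388)],.076), "net .109",back(C,[319,86],.109))
A=back(C,[f(342,290),f(386,290),f(364,284),f(364,458)],.123); print(A)
for k in ((.0,),):
    b=A[2]; u=np.array([np.cos(np.radians(19.6)),np.sin(np.radians(19.6)),0]); print("bow centre from far end",b-.017*u,"width",np.linalg.norm(A[0]-A[1]),"len",np.linalg.norm(A[2]-A[3]))
B=back(C,[f(55,28),f(692,45),f(648,602),f(78,588)],.068); print(B,B.mean(0)); d=(B[0]-B[3]+B[1]-B[2]); e=(B[0]-B[1]+B[3]-B[2]); print(np.degrees(np.arctan2(d[1],d[0])),np.degrees(np.arctan2(e[1],e[0]))-90,np.linalg.norm(d)/2,np.linalg.norm(e)/2)
print("key from box",B.mean(0)-.015*u)
V=back(C,[f(199,186),f(541,197),f(199,46),f(547,57)],.068); print(np.degrees(np.arctan2(*(V[0]-V[1])[[1,0]]))-90,np.degrees(np.arctan2(*(V[2]-V[3])[[1,0]]))-90)
```

```text
barrel [[0.54331011 0.18150176 0.076     ]] net .109 [[0.54657871 0.17979665 0.109     ]]
[[0.55558463 0.1901802  0.123     ]
 [0.55867869 0.18208979 0.123     ]
 [0.55815388 0.18652111 0.123     ]
 [0.52748    0.17493643 0.123     ]]
bow centre from far end [0.5421389  0.18081844 0.123     ] width 0.008661864330639632 len 0.0327885904751419
[[0.59095638 0.2746844  0.068     ]
 [0.63950665 0.13824879 0.068     ]
 [0.52147369 0.09618181 0.068     ]
 [0.47300844 0.23280703 0.068     ]] [0.55623629 0.18548051 0.068     ]
19.58175534573593 19.559568381367498 0.1252334201553703 0.14489153424440593
key from box [0.54210543 0.18044873 0.068     ]
19.257914793725988 19.33454311057426
```

Run:
```python
from h import *
goto(.5428,.1809,.092,19.5)
```

```text
t 17.4 pos [0.4553 0.1437 0.2199] yaw 20.94 F [-0.1 -0.5 -0.6] w 0.9
shift [ 95.2  -3.5 127.8] turn 1.44
```

>>> step_arm(
  motion=[
    [45,-3,10,1.5,0.5],
    [80,-3.5,30,1.5,0.5],
    [95,-3.5,60,1.5,0.5],
    [95,-3.5,60,1.5,0.5],
    [95,-3.5,60,1.5,0.5],
    [95,-3.5,60,1.5,0.5],
  ],
)

```text
time: 18.0
ee_pos: [0.5431, 0.1813, 0.162]
eef_rot: [[0.942, 0.335, 0.002], [0.335, -0.942, 0.001], [0.002, -0.0, -1.0]]
contact_force: [-0.0, 0.9, -0.2]
gripper_width: 0.521
```

Run:
```python
from h import *
goto(.5428,.1809,.092,19.5)
im=robot.read_camera("wrist"); save("k3",im)
```

```text
t 18.0 pos [0.5431 0.1813 0.162 ] yaw 19.55 F [-0.   0.9 -0.2] w 0.521
shift [-0.6  0.3 70. ] turn 0.05
```

View pics/k3.png

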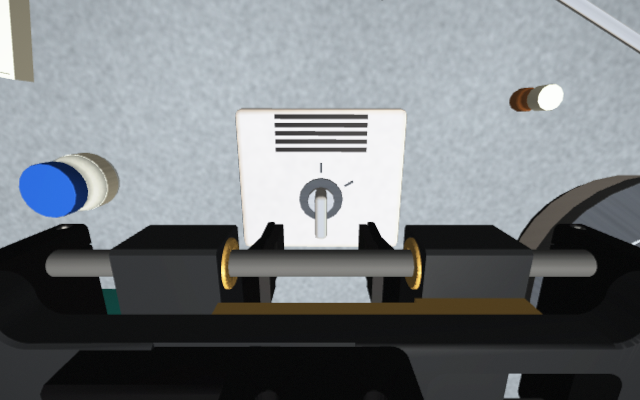

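The bow is at column 320, midway between the fingers and parallel to the tool's x axis. I'll descend and grip.

>>> step_arm(
  motion=[
    [0,0,30,0,0.5],
    [0,0,55,0,0.5],
    [0,0,70,0,0.5],
    [0,0,70,0,0.5],
    [0,0,70,0,0],
    [0,0,70,0,0],
    [0,0,70,0,0],
    [0,0,70,0,0],
    [0,0,70,0,0],
    [0,0,70,0,0],
  ],
  squeeze=40,
)

```text
time: 19.05
ee_pos: [0.5432, 0.1815, 0.0909]
eef_rot: [[0.942, 0.335, 0.0], [0.335, -0.942, 0.0], [0.001, -0.0, -1.0]]
contact_force: [-1.2, 0.5, 1.1]
gripper_width: 0.104
```

Run:
```python
from h import *
goto(.5428,.1809,.092,19.5); print(robot.get_obs()["torque"])
```

```text
t 19.05 pos [0.5432 0.1815 0.0909] yaw 19.56 F [-1.2  0.5  1.1] w 0.104
shift [-0.6  0.4 -1.1] turn 0.06
[-0.01006042  0.35955216 -0.07787568]
```

Gripped: width 0.104 is about 9 mm, which matches the bow. Now I'll turn clockwise (positive about the downward tool z) to the stop.

>>> step_arm(
  motion=[
    [0,0,0,6,0],
    [0,0,0,12,0],
    [0,0,0,18,0],
    [0,0,0,24,0],
    [0,0,0,30,0],
    [0,0,0,36,0],
    [0,0,0,42,0],
    [0,0,0,48,0],
    [0,0,0,54,0],
    [0,0,0,58,0],
    [0,0,0,60,0],
    [0,0,0,61,0],
  ],
)

```text
time: 20.25
ee_pos: [0.543, 0.1806, 0.0909]
eef_rot: [[0.75, -0.662, -0.0], [-0.662, -0.75, -0.001], [0.001, 0.001, -1.0]]
contact_force: [-0.3, -3.3, 4.1]
gripper_width: 0.097
```

Run:
```python
from h import *
goto(.5428,.1809,.092,19.5); print(robot.get_obs()["torque"])
save("k4",robot.read_camera("wrist")); save("k4s",robot.read_camera("side"),(200,180,340,300),5)
```

```text
t 20.25 pos [0.543  0.1806 0.0909] yaw -41.44 F [-0.3 -3.3  4.1] w 0.097
shift [-0.3 -0.1 -1.1] turn -60.94
[-0.82302594  0.37255758  0.28773969]
```

View pics/k4.png

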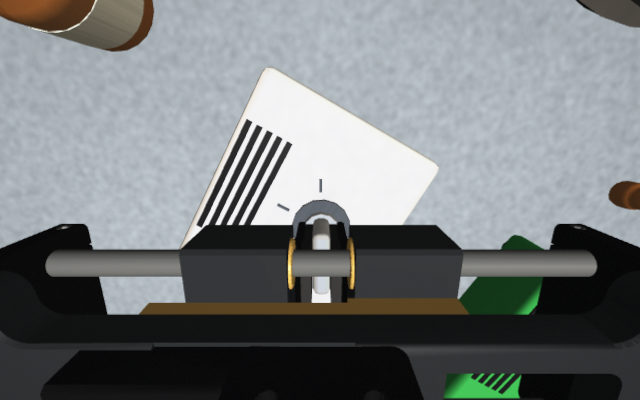

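The bow points at the start mark (320,186). I'll press on slightly to be sure of the stop, then hold.

>>> step_arm(
  motion=[
    [0,0,0,1,0],
    [0,0,0,2,0],
    [0,0,0,3,0],
    [0,0,0,3,0],
    [0,0,0,3,0],
    [0,0,0,3,0],
    [0,0,0,3,0],
    [0,0,0,3,0],
    [0,0,0,3,0],
    [0,0,0,3,0],
  ],
)

```text
time: 21.35
ee_pos: [0.543, 0.1806, 0.0909]
eef_rot: [[0.715, -0.699, -0.0], [-0.699, -0.715, -0.002], [0.001, 0.001, -1.0]]
contact_force: [-0.2, -5.6, 5.7]
gripper_width: 0.104
```

Run:
```python
from h import *
goto(.5428,.1809,.092,19.5); print(robot.get_obs()["torque"])
save("k5",robot.read_camera("wrist"),(200,120,440,320),3)
```

```text
t 21.35 pos [0.543  0.1806 0.0909] yaw -44.35 F [-0.2 -5.6  5.7] w 0.104
shift [-0.3 -0.1 -1.1] turn -63.85
[-1.44659819  0.47383624  0.70726819]
```

View pics/k5.png

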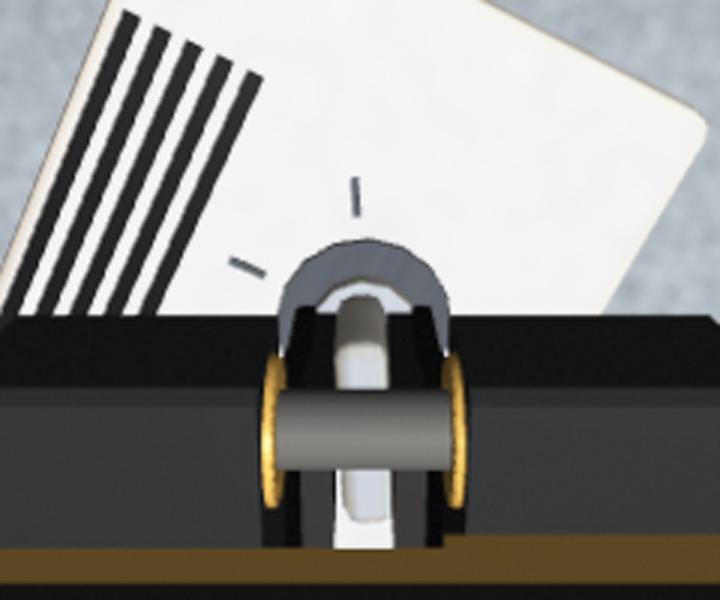

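The moment rose to 0.71 N m, against 0.16 for the spring alone, so the key is hard on its stop. It has been held there about 0.8 s. I'll let go, and rise once it is clear.

>>> step_arm(
  motion=[
    [0,0,0,0,1],
    [0,0,0,0,1],
    [0,0,0,0,1],
    [0,0,0,0,1],
    [0,0,0,0,1],
    [0,0,0,0,1],
    [0,0,0,0,1],
    [0,0,0,0,1],
    [0,0,-50,0,1],
    [0,0,-100,0,1],
    [0,0,-130,0,1],
    [0,0,-130,0,1],
  ],
)

```text
time: 22.6
ee_pos: [0.5457, 0.1828, 0.2265]
eef_rot: [[0.714, -0.7, 0.011], [-0.7, -0.714, 0.006], [0.004, -0.011, -1.0]]
contact_force: [0.3, 0.2, 0.8]
gripper_width: 0.99
```

>>> step_arm(
  motion=[
    [-50,0,0,-8,1],
    [-100,0,0,-16,1],
    [-110,0,0,-24,1],
    [-110,0,0,-32,1],
    [-110,0,0,-40,1],
    [-110,0,0,-40,1],
  ],
)

```text
time: 23.2
ee_pos: [0.4639, 0.2584, 0.2197]
eef_rot: [[0.997, -0.077, -0.001], [-0.077, -0.997, -0.001], [-0.001, 0.001, -1.0]]
contact_force: [-0.2, -0.3, 0.1]
gripper_width: 1.0
```

Run:
```python
from h import *
goto(.5428,.1809,.092,19.5)
save("k6",robot.read_camera("wrist")); im=robot.read_camera("top"); save("top2",im,(100,50,500,350),2); save("s2",robot.read_camera("side"))
```

```text
t 23.2 pos [0.4639 0.2584 0.2197] yaw -4.43 F [-0.2 -0.3  0.1] w 1.0
shift [ 84.8  71.1 127.7] turn -23.93
```

View pics/k6.png

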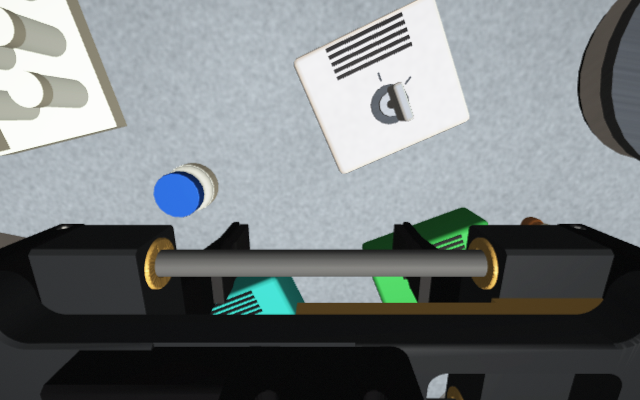

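View pics/top2.png

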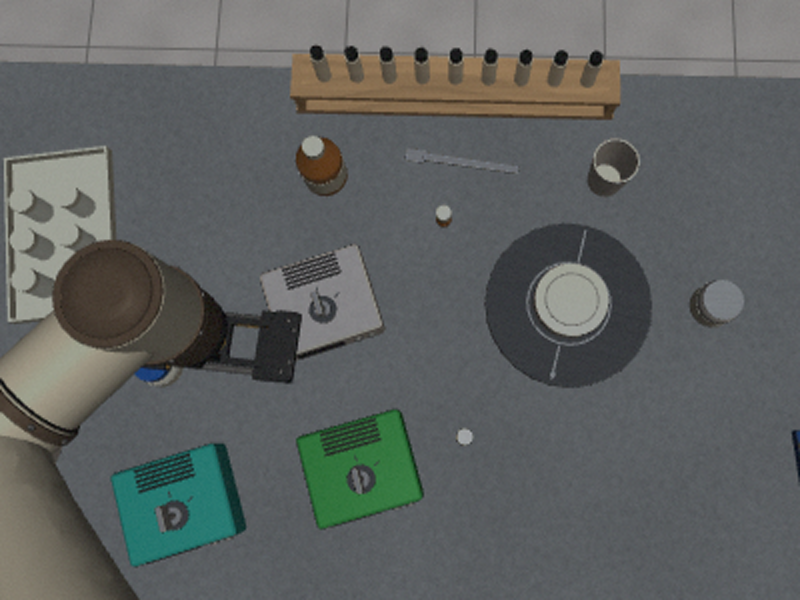

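View pics/s2.png

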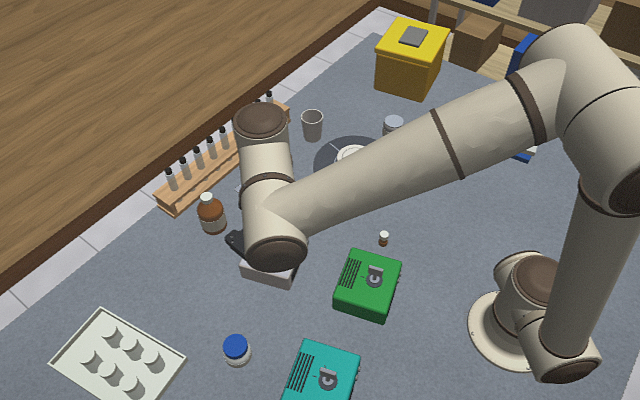

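Run:
```python
from h import *
goto(.4553,.1437,.22,21)
measure(camn="top",stage0=(.5596,-.1718))
```

```text
t 23.35 pos [0.4643 0.2582 0.22  ] yaw -4.6 F [ 0.   0.7 -0.5] w 1.005
shift [2.000e-01 1.148e+02 1.000e-01] turn -25.6
dish [ 0.5623 -0.1733] rms 1.83mm n100 free [ 0.5621 -0.1733  0.0504] | ring [ 0.561  -0.1735] rms 1.63 n49
dish-ring: along +x(dot) -1.17 mm, lateral -0.45 mm
```

>>> step_arm(
  motion=[
    [0,50,0,-8,1],
    [0,100,0,-16,1],
    [0,115,0,-24,1],
    [0,115,0,-25.6,1],
    [0,115,0,-25.6,1],
    [0,115,0,-25.6,1],
  ],
)

```text
time: 24.0
ee_pos: [0.456, 0.1444, 0.2206]
eef_rot: [[0.933, 0.359, 0.0], [0.359, -0.933, 0.0], [0.0, -0.0, -1.0]]
contact_force: [0.4, -0.3, 0.1]
gripper_width: 0.996
```

Run:
```python
from h import *
goto(.4553,.1437,.22,21)
save("k7",robot.read_camera("wrist"),(230,0,410,150),4.2)
```

```text
t 24.0 pos [0.456  0.1444 0.2206] yaw 21.07 F [ 0.4 -0.3  0.1] w 0.996
shift [-0.9  0.4  0.6] turn 0.07
```

View pics/k7.png

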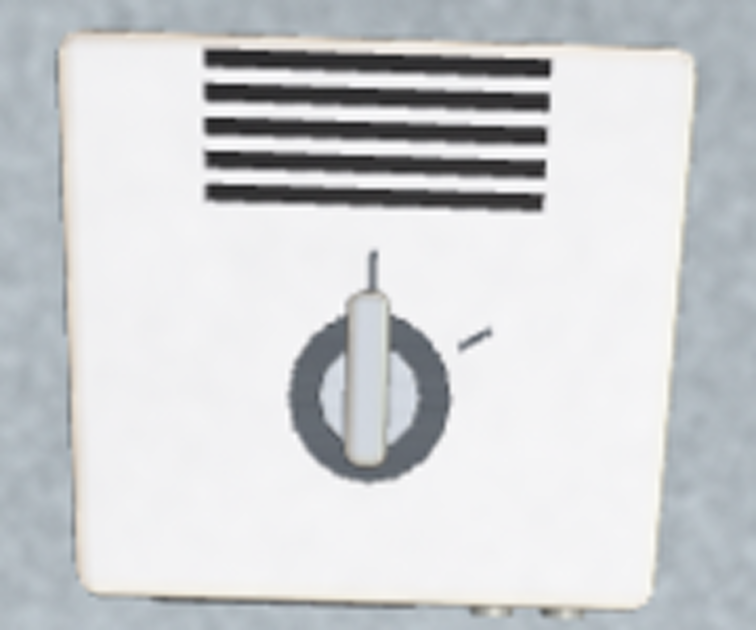

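The bow in this crop runs (370,290)–(366,465), in line with the run mark as before, so the key has sprung back. The dish last measured within about 1 mm of centre, and nothing else has moved. I'm handing in.

Run:
```python
from rig import robot
print(robot.close_job(), robot.get_obs()["time"])
```

```text
the job is handed in; nothing more can be done
the job is handed in; nothing more can be done
```

The dish is centred in the ring to within about 1 mm, and the key has been turned to its stop and has sprung back. I handed the job in at about 24 s of the 64 s allowed; no verdict was reported.

- **Dish:** I pushed it with the two open fingertips, first from the dotted side to about 6 mm past centre. I then went round and pushed it back from the opposite side, using several small taps there to finish. The last close wrist picture put its centre about 0.65 mm off the ring's centre. The coarser top camera afterwards gave about 1.25 mm, with a noisier fit.
- **Key:** I gripped the key on the white controller and turned it clockwise until the moment rose to 0.71 N m, well above the 0.16 N m of the spring, so it was on its stop. I held it about 0.8 s and opened the fingers. The last picture shows the bow back in line with the run mark.
- **Everything else:** In the top picture taken after the key turn, the bystanders and the green and turquoise look-alikes stood where they began, except the jar, which the arm partly hid; the wrist camera showed it upright. Forces stayed under 10 N at every reading, and the robot was clear of everything at the end.
- **Checks that disagreed:** Fits to the dish's rim varied by up to 1 mm, because the rim blends into the ring in the picture. I relied on the groove in the lid instead. One tap moved the dish almost nothing, so I repeated it.

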